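# Pack the inspected bead jars

## Robot

A 6-joint arm with a two-finger parallel gripper is mounted at the origin on the work surface. World frame = base frame: x ahead of the robot, y to its left, z up, the work surface at z = 0. Lengths are in m, angles in rad, forces in N, time in s.
With the tool pointing down it reaches from about 0.4 to 0.825 m from the base axis. Payload 7 kg.
Tool frame: the origin (TCP) lies midway between the tips of the shut fingers; the grasp point (between the pads) lies hold_point_z behind it (hold_point_z is the distance from the TCP to the grasp point, in m); z points along the fingers, y is the line along which they close (so a half turn about z gives the same grasp; the last joint's range is limited). The gripper opens to 88 mm and grips with 3 to 60 N. Pads are 19 mm wide; open, the fingers measure 130 mm over their backs; the gripper's body (78 mm by 193 mm) begins 47 mm behind the grasp point.
Start: joints at [-1.058, 0.359, 0.012, 0, -1.224, -0.288], TCP at [0.15, -0.658, 0.227] pointing down, gripper open.
Joint ranges: [-3.07, 3.07], [-1.43, 2.12], [-1.02, 1.25], [-3.03, 1.67], [-3.05, -0], [-3.03, 3.03]. Speed limits (rad/s): [2.39, 2.39, 3.01, 3.14, 3.14, 3.14].

## Interface

Orientations are given as [roll, pitch, yaw] about the fixed x, y, z axes, in that order (R = Rz(yaw) Ry(pitch) Rx(roll)).
In Python, from station import * gives the robot as it stands.
- The arm moves only by the tool apply_moves, never from a script. Its argument "steps" is a list of rows, each an object with "translation": the shift along the world's x, y, z scaled (see below), a list of three; "rotation": the turn, a rotation vector about the world's x, y, z scaled (see below), a list of three. A call has exactly 10 rows; each row is the pose to reach, as a shift and turn from the pose commanded when the call began; what a row does not reach only later rows make up. The controller multiplies each number of a shift by 250 mm and each number of a turn by 30 degrees. A row lasts 1/12 s, in which the tool goes at most 41.7 mm and 7.16 degrees, less where a joint would pass 70% of its speed; a pose out of reach is approached as far as the arm can. A call with a number of a shift or a turn outside -1 to 1 is refused whole. A call with a gripper value outside its range is refused whole. "jaw" is the closure, from -1 (fully open) to 1 (shut), so that 0 is half open, set as the call begins (left out, the last holds). The fingers move at their own pace and stop on an object; "newtons" is the grip in N (left out, the last holds). Time passes only in rows, so rows that repeat a pose let the fingers close, or fill a call up. It gives the time, the measured TCP pose, the force, the opening and the grip force at its end, in the units of the state.
- get_state(): the state, without advancing time (a new reading comes with each control period).
- grab_frame(name): name is "scene" or "top" or "wrist"; returns the picture (400x640x3 uint8, blue, green, red); there is no depth.
- camera_model(name): a dict with "fx", "fy", "cx", "cy" (pixels), "k1" (the pictures are not rectified: a ray, as slopes to the right and down, at radius r is drawn at 1 + k1 r^2 times it, then the intrinsics apply), "xyz" and "rotation" of the camera in the world. Camera axes: x right, y down, z forward; pixel columns grow to the right and rows downward; lengths in m; the calibration is good to about 2 mm. A picture is of the moment at which its call begins: read the wrist's pose just before it. camera_model takes no time and is no camera call; for the wrist camera it gives the pose at the moment of the call.
- job_done(): hands the job in; it is judged then, once.
The state is a dict: "t": time; "q": joint angles; "qd": joint speeds; "joint_efforts": joint torques, N m; "eef_pos": TCP position; "ee_rot": TCP orientation; "force": force on the tool from outside, world axes, zero at the start; "moment": the same for the moment, N m; "width": finger opening in m; "gripper_force": force on a finger pad.
Only numpy, scipy, OpenCV 4.12 (cv2) and the standard library are available. Lean on these libraries where they do the work, as an engineer would, in place of code of your own. Each camera call takes 0.05 s, during which the arm holds its last target. There are 200 camera calls.

## Task

Pack the four inspected bead jars, those with a round white seal on the lid, into the wooden caddy: each stands upright in the compartment whose pad has the colour of its lid. The jars are glass, so set them down without dropping them. Leave the two look-alike jars without a seal standing where they are.

Things in the scene. Friction and masses are not known exactly. Their poses are not given: they have to be found in the camera images.
- jar_red: Inspected jar: closed glass jar of red beads with a flat red screw lid, a plain upright cylinder 44 mm in diameter and 70 mm tall (lid: the top 14 mm), 100 to 210 g, standing upright on the bare table at the start; a round white paper seal, 26 mm across, is stuck on the middle of the lid. Origin: centre of its underside, z up its axis.
- jar_yellow: Inspected jar: closed glass jar of yellow beads with a flat yellow screw lid, a plain upright cylinder 44 mm in diameter and 70 mm tall (lid: the top 14 mm), 100 to 210 g, standing upright on the bare table at the start; a round white paper seal, 26 mm across, is stuck on the middle of the lid. Origin: centre of its underside, z up its axis.
- jar_green: Inspected jar: closed glass jar of green beads with a flat green screw lid, a plain upright cylinder 44 mm in diameter and 70 mm tall (lid: the top 14 mm), 100 to 210 g, standing upright on the bare table at the start; a round white paper seal, 26 mm across, is stuck on the middle of the lid. Origin: centre of its underside, z up its axis.
- jar_blue: Inspected jar: closed glass jar of blue beads with a flat blue screw lid, a plain upright cylinder 44 mm in diameter and 70 mm tall (lid: the top 14 mm), 100 to 210 g, standing upright on the bare table at the start; a round white paper seal, 26 mm across, is stuck on the middle of the lid. Origin: centre of its underside, z up its axis.
- plain_red: Look-alike, not inspected: closed glass jar of red beads with a flat red screw lid, a plain upright cylinder 44 mm in diameter and 70 mm tall (lid: the top 14 mm), 100 to 210 g, standing upright on the bare table at the start; its lid is plain, with no white seal. Origin: centre of its underside, z up its axis.
- plain_blue: Look-alike, not inspected: closed glass jar of blue beads with a flat blue screw lid, a plain upright cylinder 44 mm in diameter and 70 mm tall (lid: the top 14 mm), 100 to 210 g, standing upright on the bare table at the start; its lid is plain, with no white seal. Origin: centre of its underside, z up its axis.
- pad_red: Red square pad, 70 x 70 x 2 mm, the floor of one compartment of the wooden caddy. Origin: centre of the pad's underside (6 mm above the table); x and y run along the caddy's sides, z up; the pad's top is 2 mm above it. The caddy is fixed, 180 mm square, with 2 x 2 compartments, each 72 mm square inside, 84 mm from centre to centre, with walls 12 mm thick whose tops are 30 mm above the table. Which colour lies in which compartment varies.
- pad_yellow: Yellow square pad, 70 x 70 x 2 mm, the floor of one compartment of the wooden caddy. Origin: centre of the pad's underside (6 mm above the table); x and y run along the caddy's sides, z up; the pad's top is 2 mm above it. The caddy is fixed, 180 mm square, with 2 x 2 compartments, each 72 mm square inside, 84 mm from centre to centre, with walls 12 mm thick whose tops are 30 mm above the table. Which colour lies in which compartment varies.
- pad_green: Green square pad, 70 x 70 x 2 mm, the floor of one compartment of the wooden caddy. Origin: centre of the pad's underside (6 mm above the table); x and y run along the caddy's sides, z up; the pad's top is 2 mm above it. The caddy is fixed, 180 mm square, with 2 x 2 compartments, each 72 mm square inside, 84 mm from centre to centre, with walls 12 mm thick whose tops are 30 mm above the table. Which colour lies in which compartment varies.
- pad_blue: Blue square pad, 70 x 70 x 2 mm, the floor of one compartment of the wooden caddy. Origin: centre of the pad's underside (6 mm above the table); x and y run along the caddy's sides, z up; the pad's top is 2 mm above it. The caddy is fixed, 180 mm square, with 2 x 2 compartments, each 72 mm square inside, 84 mm from centre to centre, with walls 12 mm thick whose tops are 30 mm above the table. Which colour lies in which compartment varies.

How it is judged:
By the outcome, as a careful person would: the job done as asked, in the order asked, and still so for the second after the job is handed in, with the robot touching nothing.
It also fails if it takes over 112 s, if anything falls off the work surface, if the arm or the gripper's body presses on something with over 40 N, if the wrist force passes 120 N, or if a joint passes its speed limit or range.

## Working session

There is one attempt and no reset: what is moved stays moved. The work goes in short steps, Python scripts to look and compute and a tool call to move; the robot and the scene stay as the last step left them, time stands still between calls to the robot, and variables do not carry over. Pictures are saved under pics/ and viewed, at most 14 in all, crops included, and the job is handed in when it is done.

Besides the shell and the picture viewer there is one more tool, called after ">>>" as a command line: name --argument value ..., lists and objects as JSON in quotes. apply_moves: Moves the arm, as the interface text tells. Shifts and turns lie within -1 to 1; 1 stands for 250 mm of shift or 30 degrees of turn. Its arguments: {"type":"object","properties":{"steps":{"type":"array"},"jaw":{"type":"number"},"newtons":{"type":"number"}},"required":["steps"]}

```bash
mkdir -p pics; python3 - <<'E'
from station import *
import cv2
s=get_state();print(s)
for n in ("top","scene"):
    cv2.imwrite(f"pics/{n}0.png",grab_frame(n));print(n,camera_model(n))
print(camera_model("wrist"))
E
```

```text
{'t': 0.0, 'q': array([-1.05787226e+00,  3.59404567e-01,  1.10717273e-02, -3.67701072e-04,
       -1.22407778e+00, -2.88115936e-01]), 'qd': array([-0.00034298,  0.00075109,  0.00050972,  0.00121502,  0.00113344,
       -0.00104342]), 'joint_efforts': array([-3.05928961e-05, -5.82722640e+01,  2.93055940e+01,  6.99694321e+00,
        6.80347293e-03, -1.70673679e-04]), 'eef_pos': array([ 0.15035719, -0.65754971,  0.22561368]), 'ee_rot': array([ 3.13994667e+00, -1.27330018e-04, -2.91690964e+00]), 'force': array([-0.20727361,  0.42357907,  0.54846299]), 'moment': array([-0.01145975, -0.03494347, -0.04061747]), 'gripper_force': 0.0, 'width': 0.08774560155486172}
top {'fx': 421.38201065560463, 'fy': 421.38201065560463, 'cx': 312.62753441922257, 'cy': 200.53543040817578, 'k1': -0.039472102779407034, 'xyz': array([ 0.49581407, -0.02488181,  0.9739796 ]), 'rotation': array([-3.07125055,  0.02284759, -1.54403986])}
scene {'fx': 485.96699733877045, 'fy': 485.96699733877045, 'cx': 313.37082866749347, 'cy': 191.84616530349854, 'k1': -0.10160496678114357, 'xyz': array([1.28345064, 0.389707  , 0.78445507]), 'rotation': array([-2.28738778, -0.00544903,  2.10034153])}
{'fx': 347.2753698097217, 'fy': 347.2753698097217, 'cx': 313.532147413863, 'cy': 205.5919682673463, 'k1': -0.07735656524498691, 'xyz': array([ 0.07042802, -0.67684641,  0.38363607]), 'rotation': array([ 2.83593867e+00, -1.65984915e-03,  1.79514573e+00])}
```

View pics/top0.png

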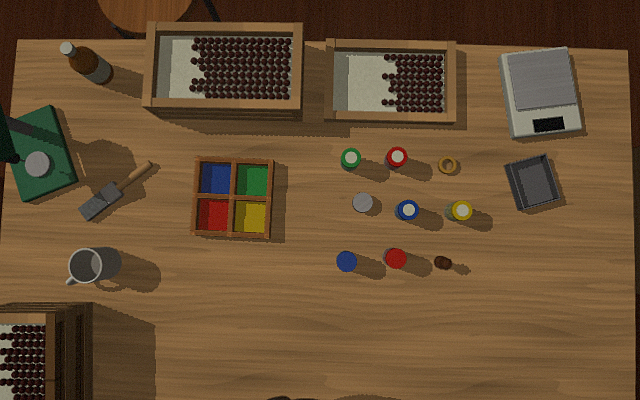

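View pics/scene0.png

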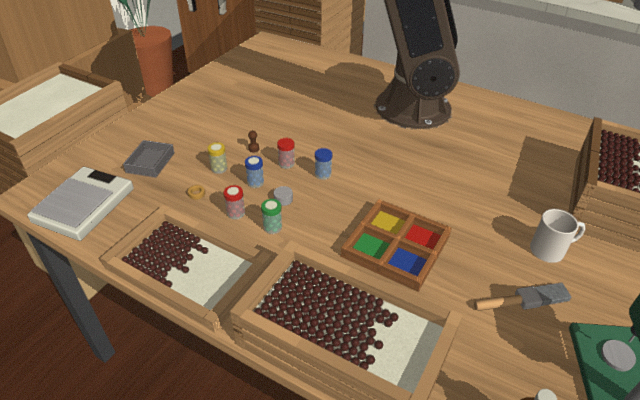

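```bash
python3 -c "
import station;print([n for n in dir(station) if n[0]!='_'])"; ls
```

```text
['Unreachable', 'camera_model', 'get_state', 'grab_frame', 'hold_point_z', 'job_done']
pics
```

The top view shows sealed jars green (351,158), red (397,157), blue (408,210) and yellow (461,211), and plain jars blue (346,262) and red (396,258). The caddy is near (233,198), with blue upper left, green upper right, red lower left and yellow lower right. I'll locate these in world coordinates from an enlarged crop.

```bash
cat > h.py <<'E'
import numpy as np,cv2
from scipy.spatial.transform import Rotation as R
from station import *
def world(m,u,v,z):
    K=np.array([[m['fx'],0,m['cx']],[0,m['fy'],m['cy']],[0,0,1.]])
    p=cv2.undistortPoints(np.array([[[u,v]]],float),K,np.array([m['k1'],0,0,0.]))[0,0]
    d=R.from_euler('xyz',m['rotation']).apply([p[0],p[1],1]);o=np.array(m['xyz'])
    return (o+d*(z-o[2])/d[2])[:2].round(4)
def white(img,c,r=14):
    x,y=c;w=img[y-r:y+r,x-r:x+r].astype(int)
    k=(w.min(2)>110)
    ys,xs=np.nonzero(k);return x-r+xs.mean(),y-r+ys.mean(),k.sum()
E
python3 - <<'E'
from h import *
im=cv2.imread('pics/top0.png');m=camera_model('top')
for n,c in dict(green=(351,158),red=(397,157),blue=(408,210),yellow=(461,211)).items():
    u,v,k=white(im,c,9);print(n,u,v,k,world(m,u,v,.07))
for n,c in dict(pb=(346.5,261.5),pr=(396,258)).items(): print(n,world(m,*c,.07))
print('cyl',world(m,362,203,.03))
c=im[145:275,185:485];cv2.imwrite('pics/crop.png',cv2.resize(c,None,fx=2.66,fy=2.66,interpolation=cv2.INTER_CUBIC))
print(hold_point_z)
E
```

```text
green 350.5 157.0 106 [ 0.6554 -0.082 ]
red 397.1372549019608 155.9607843137255 102 [ 0.6601 -0.1826]
blue 408.4954954954955 209.2972972972973 111 [ 0.5453 -0.2083]
yellow 462.0480769230769 209.93269230769232 104 [ 0.5468 -0.323 ]
pb [ 0.4308 -0.0781]
pr [ 0.441 -0.183]
cyl [ 0.559  -0.1123]
0.0188
```

View pics/crop.png

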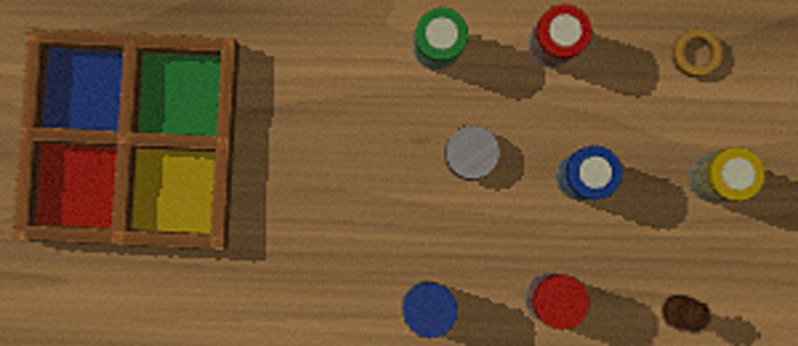

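```bash
python3 - <<'E'
from h import *
m=camera_model('top')
cs=[np.array(c)/2.66+[185,145] for c in [(30,32),(238,40),(224,248),(15,240)]]
P=[world(m,*c,.03) for c in cs];print(P)
P=np.array(P);print('sides',[np.linalg.norm(P[i]-P[i-1]).round(4) for i in range(4)])
c=P.mean(0);print('centre',c)
x=P[0]+P[1]-P[2]-P[3];x/=np.linalg.norm(x);y=np.array([-x[1],x[0]]);print('x axis',x)
for n,a,b in(('blue',1,1),('green',1,-1),('red',-1,1),('yellow',-1,-1)):print(n,(c+.042*(a*x+b*y)).round(4))
print('tray edge front',world(m,145,105,.06),world(m,330,122,.06))
E
```

```text
[array([0.6547, 0.267 ]), array([0.6516, 0.0875]), array([0.4747, 0.0934]), array([0.4764, 0.2716])]
sides [np.float64(0.1784), np.float64(0.1795), np.float64(0.177), np.float64(0.1782)]
centre [0.56435  0.179875]
x axis [ 0.99956337 -0.0295479 ]
blue [0.6076 0.2206]
green [0.6051 0.1367]
red [0.5236 0.2231]
yellow [0.5211 0.1391]
tray edge front [0.7656 0.3807] [ 0.7341 -0.0359]
```

>>> apply_moves --steps '[{"translation": [0.03,0.025,0],"rotation": [0,0,0]},{"translation": [0.1,0.085,0],"rotation": [0,0,0]},{"translation": [0.19,0.16,0],"rotation": [0,0,0]},{"translation": [0.28,0.236,0],"rotation": [0,0,0]},{"translation": [0.37,0.312,0],"rotation": [0,0,0]},{"translation": [0.46,0.388,0],"rotation": [0,0,0]},{"translation": [0.55,0.464,0],"rotation": [0,0,0]},{"translation": [0.64,0.54,0],"rotation": [0,0,0]},{"translation": [0.72,0.607,0],"rotation": [0,0,0]},{"translation": [0.8,0.67,0],"rotation": [0,0,0]}]' --jaw -0.6 --newtons 15

```text
t: 0.93
eef_pos: [0.3516, -0.4888, 0.2265]
ee_rot: [3.141, 0.0, -2.916]
force: [0.8, -0.3, 0.0]
width: 0.0702
gripper_force: 0.0
```

>>> apply_moves --steps '[{"translation": [0.08,0.067,0],"rotation": [0,0,0]},{"translation": [0.16,0.134,0],"rotation": [0,0,0]},{"translation": [0.24,0.2,0],"rotation": [0,0,0]},{"translation": [0.32,0.27,0],"rotation": [0,0,0]},{"translation": [0.4,0.34,-0.02],"rotation": [0,0,0]},{"translation": [0.48,0.41,-0.06],"rotation": [0,0,0]},{"translation": [0.56,0.48,-0.1],"rotation": [0,0,0]},{"translation": [0.64,0.55,-0.14],"rotation": [0,0,0]},{"translation": [0.72,0.62,-0.2],"rotation": [0,0,0]},{"translation": [0.78,0.67,-0.24],"rotation": [0,0,0]}]'

```text
t: 1.77
eef_pos: [0.5464, -0.3208, 0.1652]
ee_rot: [3.141, -0.0, -2.916]
force: [-0.2, -0.3, -0.3]
width: 0.0699
gripper_force: 0.0
```

```bash
python3 - <<'E'
from h import *
s=get_state();m=camera_model('wrist');im=grab_frame('wrist');print(s['t'],s['eef_pos'],s['ee_rot'],s['width'])
cv2.imwrite('pics/w1.png',im);print(m)
E
```

```text
1.7667 [ 0.54644541 -0.32075555  0.16523239] [ 3.14076491e+00 -4.77348392e-04 -2.91606041e+00] 0.06987630135551363
{'fx': 347.2753698097217, 'fy': 347.2753698097217, 'cx': 313.532147413863, 'cy': 205.5919682673463, 'k1': -0.07735656524498691, 'xyz': array([ 0.46658045, -0.33996389,  0.32315327]), 'rotation': array([ 2.83632108e+00, -1.01383725e-03,  1.79598951e+00])}
```

View pics/w1.png

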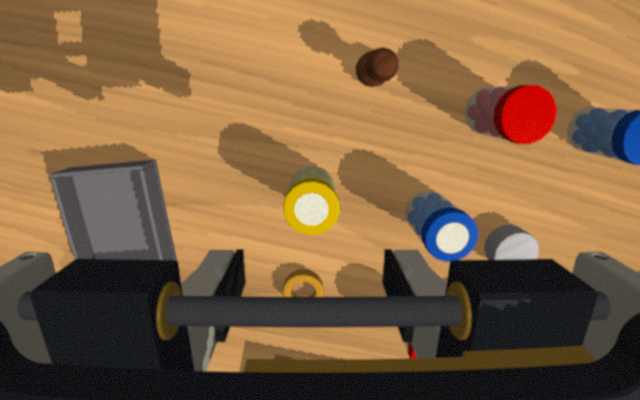

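The wrist view shows the yellow seal at (312,209) and the blue seal at (452,238). I'll convert both and compare them with the top view.

```bash
python3 - <<'E'
from h import *
m=camera_model('wrist')
print(world(m,312,209,.07),world(m,452.5,238,.07))
E
```

```text
[ 0.5476 -0.3207] [ 0.5463 -0.2069]
```

>>> apply_moves --steps '[{"translation": [0,0,-0.03],"rotation": [0,0,0]},{"translation": [0,0,-0.09],"rotation": [0,0,0]},{"translation": [0,0,-0.16],"rotation": [0,0,0]},{"translation": [0,0,-0.23],"rotation": [0,0,0]},{"translation": [0,0,-0.3],"rotation": [0,0,0]},{"translation": [0,0,-0.37],"rotation": [0,0,0]},{"translation": [0,0,-0.43],"rotation": [0,0,0]},{"translation": [0,0,-0.48],"rotation": [0,0,0]},{"translation": [0,0,-0.51],"rotation": [0,0,0]},{"translation": [0,0,-0.525],"rotation": [0,0,0]}]'

```text
t: 2.65
eef_pos: [0.5444, -0.3231, 0.0342]
ee_rot: [3.141, -0.001, -2.917]
force: [-0.1, -0.2, 0.3]
width: 0.0703
gripper_force: 0.0
```

>>> apply_moves --steps '[{"translation": [0,0,0],"rotation": [0,0,0]},{"translation": [0,0,0],"rotation": [0,0,0]},{"translation": [0,0,0],"rotation": [0,0,0]},{"translation": [0,0,0],"rotation": [0,0,0]},{"translation": [0,0,0],"rotation": [0,0,0]},{"translation": [0,0,0],"rotation": [0,0,0]},{"translation": [0,0,0],"rotation": [0,0,0]},{"translation": [0,0,0],"rotation": [0,0,0]},{"translation": [0,0,0],"rotation": [0,0,0]},{"translation": [0,0,0],"rotation": [0,0,0]}]' --jaw 1 --newtons 15

```text
t: 3.48
eef_pos: [0.5459, -0.3231, 0.0361]
ee_rot: [-3.141, 0.001, -2.917]
force: [-0.4, 1.5, 6.0]
width: 0.0437
gripper_force: 15.0
```

>>> apply_moves --steps '[{"translation": [0,0,0.01],"rotation": [0,0,0]},{"translation": [0,0,0.03],"rotation": [0,0,0]},{"translation": [0,0,0.08],"rotation": [0,0,0]},{"translation": [0,0,0.15],"rotation": [0,0,0]},{"translation": [0,0,0.23],"rotation": [0,0,0]},{"translation": [0,0,0.31],"rotation": [0,0,0]},{"translation": [0,0,0.38],"rotation": [0,0,0]},{"translation": [0,0,0.44],"rotation": [0,0,0]},{"translation": [0,0,0.48],"rotation": [0,0,0]},{"translation": [0,0,0.5],"rotation": [0,0,0]}]' --newtons 20

```text
t: 4.32
eef_pos: [0.5458, -0.3232, 0.1618]
ee_rot: [-3.141, 0.001, -2.917]
force: [1.2, -0.3, -2.3]
width: 0.0438
gripper_force: 20.0
```

>>> apply_moves --steps '[{"translation": [0,0.03,0],"rotation": [0,0,0]},{"translation": [0,0.1,0],"rotation": [0,0,0]},{"translation": [-0.01,0.2,0],"rotation": [0,0,0]},{"translation": [-0.01,0.3,0],"rotation": [0,0,0]},{"translation": [-0.02,0.41,0],"rotation": [0,0,0]},{"translation": [-0.03,0.52,0],"rotation": [0,0,0]},{"translation": [-0.03,0.63,0],"rotation": [0,0,0]},{"translation": [-0.04,0.74,0],"rotation": [0,0,0]},{"translation": [-0.04,0.84,0],"rotation": [0,0,0]},{"translation": [-0.05,0.93,0],"rotation": [0,0,0]}]'

```text
t: 5.15
eef_pos: [0.532, -0.0886, 0.1591]
ee_rot: [3.141, -0.002, -2.916]
force: [0.6, 0.8, -1.7]
width: 0.0438
gripper_force: 20.0
```

>>> apply_moves --steps '[{"translation": [-0.01,0.1,0],"rotation": [0,0,0]},{"translation": [-0.01,0.2,0],"rotation": [0,0,0]},{"translation": [-0.02,0.31,0],"rotation": [0,0,0]},{"translation": [-0.02,0.42,0],"rotation": [0,0,0]},{"translation": [-0.03,0.53,0],"rotation": [0,0,0]},{"translation": [-0.03,0.64,0],"rotation": [0,0,0]},{"translation": [-0.04,0.74,0],"rotation": [0,0,0]},{"translation": [-0.04,0.83,0],"rotation": [0,0,0]},{"translation": [-0.05,0.89,0],"rotation": [0,0,0]},{"translation": [-0.05,0.92,0],"rotation": [0,0,0]}]'

```text
t: 5.98
eef_pos: [0.5192, 0.1413, 0.159]
ee_rot: [-3.141, -0.002, -2.915]
force: [-0.1, 0.3, -2.4]
width: 0.0439
gripper_force: 20.0
```

```bash
python3 - <<'E'
from h import *
s=get_state();m=camera_model('wrist');im=grab_frame('wrist');print(s['t'],s['eef_pos'],s['ee_rot'],s['width'],s['force'])
cv2.imwrite('pics/w2.png',im);
E
```

```text
5.9833 [0.51919133 0.14127988 0.15903503] [-3.14137581e+00 -1.90752802e-03 -2.91533467e+00] 0.043911757737527674 [-0.05240958  0.26233978 -2.36153597]
```

View pics/w2.png

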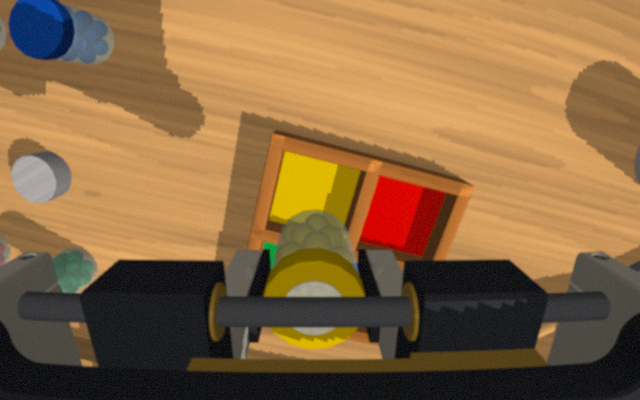

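The jar is held upright over the yellow compartment. The caddy's two near top corners are at (276,132) and (471,184).

```bash
python3 - <<'E'
from h import *
m=camera_model('wrist')
print(world(m,276,132,.03),world(m,471,184,.03),world(m,373,160,.03))
E
```

```text
[0.4733 0.0987] [0.4782 0.271 ] [0.4777 0.1822]
```

>>> apply_moves --steps '[{"translation": [0,0,-0.03],"rotation": [0,0,0]},{"translation": [0,0,-0.08],"rotation": [0,0,0]},{"translation": [0,0,-0.14],"rotation": [0,0,0]},{"translation": [0,0,-0.2],"rotation": [0,0,0]},{"translation": [0,0,-0.26],"rotation": [0,0,0]},{"translation": [0,0,-0.32],"rotation": [0,0,0]},{"translation": [0,0,-0.37],"rotation": [0,0,0]},{"translation": [0,0,-0.41],"rotation": [0,0,0]},{"translation": [0,0,-0.435],"rotation": [0,0,0]},{"translation": [0,0,-0.45],"rotation": [0,0,0]}]'

```text
t: 6.87
eef_pos: [0.52, 0.1387, 0.0466]
ee_rot: [-3.141, -0.002, -2.918]
force: [0.5, 0.1, -1.8]
width: 0.0434
gripper_force: 20.0
```

>>> apply_moves --steps '[{"translation": [0,0,-0.002],"rotation": [0,0,0]},{"translation": [0,0,-0.004],"rotation": [0,0,0]},{"translation": [0,0,-0.006],"rotation": [0,0,0]},{"translation": [0,0,-0.008],"rotation": [0,0,0]},{"translation": [0,0,-0.01],"rotation": [0,0,0]},{"translation": [0,0,-0.012],"rotation": [0,0,0]},{"translation": [0,0,-0.014],"rotation": [0,0,0]},{"translation": [0,0,-0.016],"rotation": [0,0,0]},{"translation": [0,0,-0.016],"rotation": [0,0,0]},{"translation": [0,0,-0.016],"rotation": [0,0,0]}]'

```text
t: 7.7
eef_pos: [0.5206, 0.1396, 0.0441]
ee_rot: [3.142, 0.0, -2.917]
force: [-1.5, 1.0, 2.0]
width: 0.0438
gripper_force: 20.0
```

>>> apply_moves --steps '[{"translation": [0,0,0],"rotation": [0,0,0]},{"translation": [0,0,0],"rotation": [0,0,0]},{"translation": [0,0,0],"rotation": [0,0,0]},{"translation": [0,0,0],"rotation": [0,0,0]},{"translation": [0,0,0],"rotation": [0,0,0]},{"translation": [0,0,0],"rotation": [0,0,0]},{"translation": [0,0,0.02],"rotation": [0,0,0]},{"translation": [0,0,0.06],"rotation": [0,0,0]},{"translation": [0,0,0.12],"rotation": [0,0,0]},{"translation": [0,0,0.2],"rotation": [0,0,0]}]' --jaw -0.3

```text
t: 8.53
eef_pos: [0.5198, 0.1391, 0.0942]
ee_rot: [-3.141, -0.002, -2.917]
force: [0.2, 0.1, 0.5]
width: 0.0572
gripper_force: 0.0
```

>>> apply_moves --steps '[{"translation": [0,0,0.08],"rotation": [0,0,0]},{"translation": [0,0,0.16],"rotation": [0,0,0]},{"translation": [0,-0.03,0.22],"rotation": [0,0,0]},{"translation": [0,-0.1,0.26],"rotation": [0,0,0]},{"translation": [0.01,-0.2,0.28],"rotation": [0,0,0]},{"translation": [0.02,-0.3,0.28],"rotation": [0,0,0]},{"translation": [0.03,-0.4,0.28],"rotation": [0,0,0]},{"translation": [0.04,-0.5,0.28],"rotation": [0,0,0]},{"translation": [0.05,-0.6,0.28],"rotation": [0,0,0]},{"translation": [0.05,-0.7,0.28],"rotation": [0,0,0]}]'

```text
t: 9.37
eef_pos: [0.5333, -0.0367, 0.1651]
ee_rot: [-3.141, 0.001, -2.917]
force: [0.3, -0.1, 0.9]
width: 0.057
gripper_force: 0.0
```

>>> apply_moves --steps '[{"translation": [0.01,-0.09,0],"rotation": [0,0,0]},{"translation": [0.01,-0.18,0],"rotation": [0,0,0]},{"translation": [0.02,-0.27,0],"rotation": [0,0,0]},{"translation": [0.03,-0.36,0],"rotation": [0,0,0]},{"translation": [0.03,-0.45,0],"rotation": [0,0,0]},{"translation": [0.04,-0.53,0],"rotation": [0,0,0]},{"translation": [0.05,-0.6,0],"rotation": [0,0,0]},{"translation": [0.05,-0.65,0],"rotation": [0,0,0]},{"translation": [0.05,-0.68,0],"rotation": [0,0,0]},{"translation": [0.05,-0.686,0],"rotation": [0,0,0]}]' --jaw -0.6

```text
t: 10.2
eef_pos: [0.5453, -0.2079, 0.1642]
ee_rot: [-3.142, 0.0, -2.918]
force: [-0.2, -0.0, 0.5]
width: 0.0703
gripper_force: 0.0
```

>>> apply_moves --steps '[{"translation": [0,0,-0.03],"rotation": [0,0,0]},{"translation": [0,0,-0.09],"rotation": [0,0,0]},{"translation": [0,0,-0.16],"rotation": [0,0,0]},{"translation": [0,0,-0.23],"rotation": [0,0,0]},{"translation": [0,0,-0.3],"rotation": [0,0,0]},{"translation": [0,0,-0.36],"rotation": [0,0,0]},{"translation": [0,0,-0.42],"rotation": [0,0,0]},{"translation": [0,0,-0.47],"rotation": [0,0,0]},{"translation": [0,0,-0.5],"rotation": [0,0,0]},{"translation": [0,0,-0.515],"rotation": [0,0,0]}]'

```text
t: 11.03
eef_pos: [0.5447, -0.2061, 0.0337]
ee_rot: [3.141, -0.002, -2.916]
force: [0.4, -0.2, -0.7]
width: 0.07
gripper_force: 0.0
```

>>> apply_moves --steps '[{"translation": [0,0,0],"rotation": [0,0,0]},{"translation": [0,0,0],"rotation": [0,0,0]},{"translation": [0,0,0],"rotation": [0,0,0]},{"translation": [0,0,0],"rotation": [0,0,0]},{"translation": [0,0,0],"rotation": [0,0,0]},{"translation": [0,0,0],"rotation": [0,0,0]},{"translation": [0,0,0],"rotation": [0,0,0]},{"translation": [0,0,0],"rotation": [0,0,0]},{"translation": [0,0,0],"rotation": [0,0,0]},{"translation": [0,0,0],"rotation": [0,0,0]}]' --jaw 1 --newtons 20

```text
t: 11.87
eef_pos: [0.5459, -0.2071, 0.0357]
ee_rot: [-3.141, 0.001, -2.917]
force: [-0.7, 0.9, 6.0]
width: 0.0435
gripper_force: 20.0
```

>>> apply_moves --steps '[{"translation": [0,0,0.01],"rotation": [0,0,0]},{"translation": [0,0,0.03],"rotation": [0,0,0]},{"translation": [0,0,0.08],"rotation": [0,0,0]},{"translation": [0,0,0.15],"rotation": [0,0,0]},{"translation": [0,0,0.23],"rotation": [0,0,0]},{"translation": [0,0,0.31],"rotation": [0,0,0]},{"translation": [0,0,0.38],"rotation": [0,0,0]},{"translation": [0,0,0.44],"rotation": [0,0,0]},{"translation": [0,0,0.48],"rotation": [0,0,0]},{"translation": [0,0,0.5],"rotation": [0,0,0]}]'

```text
t: 12.7
eef_pos: [0.5458, -0.2071, 0.1616]
ee_rot: [-3.141, 0.002, -2.917]
force: [-0.3, -0.6, -1.6]
width: 0.0437
gripper_force: 20.0
```

>>> apply_moves --steps '[{"translation": [0,0.03,0],"rotation": [0,0,0]},{"translation": [0.01,0.1,0],"rotation": [0,0,0]},{"translation": [0.02,0.19,0],"rotation": [0,0,0]},{"translation": [0.03,0.29,0],"rotation": [0,0,0]},{"translation": [0.05,0.39,0],"rotation": [0,0,0]},{"translation": [0.07,0.49,0],"rotation": [0,0,0]},{"translation": [0.08,0.59,0],"rotation": [0,0,0]},{"translation": [0.1,0.69,0],"rotation": [0,0,0]},{"translation": [0.11,0.78,0],"rotation": [0,0,0]},{"translation": [0.125,0.87,0],"rotation": [0,0,0]}]'

```text
t: 13.53
eef_pos: [0.5757, 0.0121, 0.1586]
ee_rot: [3.141, -0.002, -2.917]
force: [-0.2, 0.2, -1.3]
width: 0.0438
gripper_force: 20.0
```

>>> apply_moves --steps '[{"translation": [0.01,0.09,0],"rotation": [0,0,0]},{"translation": [0.03,0.19,0],"rotation": [0,0,0]},{"translation": [0.04,0.29,0],"rotation": [0,0,0]},{"translation": [0.06,0.39,0],"rotation": [0,0,0]},{"translation": [0.07,0.49,0],"rotation": [0,0,0]},{"translation": [0.09,0.59,0],"rotation": [0,0,0]},{"translation": [0.1,0.69,0],"rotation": [0,0,0]},{"translation": [0.115,0.77,0],"rotation": [0,0,0]},{"translation": [0.12,0.82,0],"rotation": [0,0,0]},{"translation": [0.124,0.84,0],"rotation": [0,0,0]}]'

```text
t: 14.37
eef_pos: [0.6073, 0.2222, 0.159]
ee_rot: [-3.141, -0.001, -2.915]
force: [0.2, -0.2, -0.9]
width: 0.0438
gripper_force: 20.0
```

>>> apply_moves --steps '[{"translation": [0,0,-0.03],"rotation": [0,0,0]},{"translation": [0,0,-0.08],"rotation": [0,0,0]},{"translation": [0,0,-0.14],"rotation": [0,0,0]},{"translation": [0,0,-0.2],"rotation": [0,0,0]},{"translation": [0,0,-0.26],"rotation": [0,0,0]},{"translation": [0,0,-0.32],"rotation": [0,0,0]},{"translation": [0,0,-0.37],"rotation": [0,0,0]},{"translation": [0,0,-0.41],"rotation": [0,0,0]},{"translation": [0,0,-0.435],"rotation": [0,0,0]},{"translation": [0,0,-0.45],"rotation": [0,0,0]}]'

```text
t: 15.2
eef_pos: [0.6073, 0.2195, 0.0465]
ee_rot: [-3.141, -0.001, -2.918]
force: [-0.3, -0.7, -0.7]
width: 0.0438
gripper_force: 20.0
```

>>> apply_moves --steps '[{"translation": [0,0,-0.002],"rotation": [0,0,0]},{"translation": [0,0,-0.004],"rotation": [0,0,0]},{"translation": [0,0,-0.006],"rotation": [0,0,0]},{"translation": [0,0,-0.008],"rotation": [0,0,0]},{"translation": [0,0,-0.01],"rotation": [0,0,0]},{"translation": [0,0,-0.012],"rotation": [0,0,0]},{"translation": [0,0,-0.014],"rotation": [0,0,0]},{"translation": [0,0,-0.016],"rotation": [0,0,0]},{"translation": [0,0,-0.016],"rotation": [0,0,0]},{"translation": [0,0,-0.016],"rotation": [0,0,0]}]'

```text
t: 16.03
eef_pos: [0.6078, 0.2206, 0.0438]
ee_rot: [3.142, 0.0, -2.917]
force: [0.2, 0.1, 1.4]
width: 0.0437
gripper_force: 20.0
```

>>> apply_moves --steps '[{"translation": [0,0,0],"rotation": [0,0,0]},{"translation": [0,0,0],"rotation": [0,0,0]},{"translation": [0,0,0],"rotation": [0,0,0]},{"translation": [0,0,0],"rotation": [0,0,0]},{"translation": [0,0,0],"rotation": [0,0,0]},{"translation": [0,0,0],"rotation": [0,0,0]},{"translation": [0,0,0.02],"rotation": [0,0,0]},{"translation": [0,0,0.06],"rotation": [0,0,0]},{"translation": [0,0,0.12],"rotation": [0,0,0]},{"translation": [0,0,0.2],"rotation": [0,0,0]}]' --jaw -0.3

```text
t: 16.87
eef_pos: [0.6071, 0.2201, 0.0938]
ee_rot: [-3.141, -0.002, -2.917]
force: [-0.2, 0.5, 0.5]
width: 0.057
gripper_force: 0.0
```

>>> apply_moves --steps '[{"translation": [0,0,0.08],"rotation": [0,0,0]},{"translation": [0,0,0.16],"rotation": [0,0,0]},{"translation": [0,-0.03,0.22],"rotation": [0,0,0]},{"translation": [0.01,-0.1,0.26],"rotation": [0,0,0]},{"translation": [0.03,-0.2,0.28],"rotation": [0,0,0]},{"translation": [0.05,-0.3,0.28],"rotation": [0,0,0]},{"translation": [0.06,-0.4,0.28],"rotation": [0,0,0]},{"translation": [0.08,-0.5,0.28],"rotation": [0,0,0]},{"translation": [0.09,-0.6,0.28],"rotation": [0,0,0]},{"translation": [0.1,-0.7,0.28],"rotation": [0,0,0]}]'

```text
t: 17.7
eef_pos: [0.633, 0.0443, 0.1649]
ee_rot: [3.142, 0.001, -2.917]
force: [0.2, 0.4, 0.2]
width: 0.0571
gripper_force: 0.0
```

>>> apply_moves --steps '[{"translation": [0.02,-0.09,0],"rotation": [0,0,0]},{"translation": [0.03,-0.17,0],"rotation": [0,0,0]},{"translation": [0.05,-0.25,0],"rotation": [0,0,0]},{"translation": [0.06,-0.32,0],"rotation": [0,0,0]},{"translation": [0.07,-0.39,0],"rotation": [0,0,0]},{"translation": [0.08,-0.44,0],"rotation": [0,0,0]},{"translation": [0.09,-0.48,0],"rotation": [0,0,0]},{"translation": [0.092,-0.5,0],"rotation": [0,0,0]},{"translation": [0.092,-0.506,0],"rotation": [0,0,0]},{"translation": [0.092,-0.506,0],"rotation": [0,0,0]}]' --jaw -0.6

```text
t: 18.53
eef_pos: [0.6557, -0.081, 0.1636]
ee_rot: [3.141, 0.0, -2.917]
force: [-0.4, 0.0, 0.0]
width: 0.0701
gripper_force: 0.0
```

```bash
python3 - <<'E'
from h import *
s=get_state();m=camera_model('wrist');im=grab_frame('wrist');print(s['t'],s['eef_pos'],s['width'])
cv2.imwrite('pics/w3.png',im)
E
```

```text
18.5333 [ 0.65566387 -0.080951    0.16362633] 0.07013451137065232
```

View pics/w3.png

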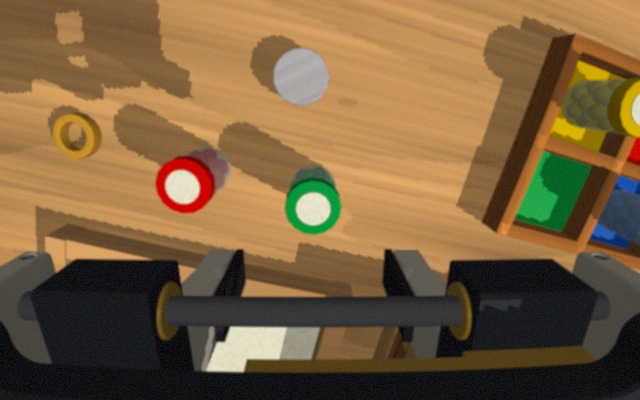

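Seals: green at (313,209), the same pixel as the aligned yellow earlier, and red at (183,187). Yellow and blue stand in their own compartments.

```bash
python3 - <<'E'
from h import *
m=camera_model('wrist')
print(world(m,313,209,.07),world(m,183,187,.07),world(m,500,229,.03),world(m,572,37,.03))
E
```

```text
[ 0.6558 -0.0817] [ 0.6606 -0.1813] [0.6491 0.0936] [0.4784 0.0938]
```

>>> apply_moves --steps '[{"translation": [0,0,-0.03],"rotation": [0,0,0]},{"translation": [0,0,-0.09],"rotation": [0,0,0]},{"translation": [0,0,-0.16],"rotation": [0,0,0]},{"translation": [0,0,-0.23],"rotation": [0,0,0]},{"translation": [0,0,-0.3],"rotation": [0,0,0]},{"translation": [0,0,-0.36],"rotation": [0,0,0]},{"translation": [0,0,-0.42],"rotation": [0,0,0]},{"translation": [0,0,-0.47],"rotation": [0,0,0]},{"translation": [0,0,-0.5],"rotation": [0,0,0]},{"translation": [0,0,-0.515],"rotation": [0,0,0]}]'

```text
t: 19.42
eef_pos: [0.655, -0.0806, 0.0333]
ee_rot: [3.141, -0.002, -2.916]
force: [-0.2, -0.1, -0.6]
width: 0.0702
gripper_force: 0.0
```

>>> apply_moves --steps '[{"translation": [0,0,0],"rotation": [0,0,0]},{"translation": [0,0,0],"rotation": [0,0,0]},{"translation": [0,0,0],"rotation": [0,0,0]},{"translation": [0,0,0],"rotation": [0,0,0]},{"translation": [0,0,0],"rotation": [0,0,0]},{"translation": [0,0,0],"rotation": [0,0,0]},{"translation": [0,0,0],"rotation": [0,0,0]},{"translation": [0,0,0],"rotation": [0,0,0]},{"translation": [0,0,0],"rotation": [0,0,0]},{"translation": [0,0,0],"rotation": [0,0,0]}]' --jaw 1 --newtons 20

```text
t: 20.25
eef_pos: [0.6562, -0.081, 0.0356]
ee_rot: [-3.141, 0.001, -2.917]
force: [-0.2, 0.9, 7.1]
width: 0.0436
gripper_force: 20.0
```

>>> apply_moves --steps '[{"translation": [0,0,0.01],"rotation": [0,0,0]},{"translation": [0,0,0.03],"rotation": [0,0,0]},{"translation": [0,0,0.08],"rotation": [0,0,0]},{"translation": [0,0,0.15],"rotation": [0,0,0]},{"translation": [0,0,0.23],"rotation": [0,0,0]},{"translation": [0,0,0.31],"rotation": [0,0,0]},{"translation": [0,0,0.38],"rotation": [0,0,0]},{"translation": [0,0,0.44],"rotation": [0,0,0]},{"translation": [0,0,0.48],"rotation": [0,0,0]},{"translation": [0,0,0.5],"rotation": [0,0,0]}]'

```text
t: 21.08
eef_pos: [0.6563, -0.081, 0.1622]
ee_rot: [-3.141, 0.003, -2.917]
force: [0.5, -0.5, -2.0]
width: 0.0436
gripper_force: 20.0
```

>>> apply_moves --steps '[{"translation": [-0.01,0.03,0],"rotation": [0,0,0]},{"translation": [-0.03,0.12,0],"rotation": [0,0,0]},{"translation": [-0.05,0.23,0],"rotation": [0,0,0]},{"translation": [-0.08,0.35,0],"rotation": [0,0,0]},{"translation": [-0.11,0.47,0],"rotation": [0,0,0]},{"translation": [-0.14,0.59,0],"rotation": [0,0,0]},{"translation": [-0.16,0.7,0],"rotation": [0,0,0]},{"translation": [-0.185,0.79,0],"rotation": [0,0,0]},{"translation": [-0.2,0.85,0],"rotation": [0,0,0]},{"translation": [-0.204,0.876,0],"rotation": [0,0,0]}]'

```text
t: 21.92
eef_pos: [0.6032, 0.1403, 0.1586]
ee_rot: [3.142, -0.002, -2.915]
force: [0.9, -1.2, -0.6]
width: 0.0436
gripper_force: 20.0
```

>>> apply_moves --steps '[{"translation": [0,0,-0.03],"rotation": [0,0,0]},{"translation": [0,0,-0.08],"rotation": [0,0,0]},{"translation": [0,0,-0.14],"rotation": [0,0,0]},{"translation": [0,0,-0.2],"rotation": [0,0,0]},{"translation": [0,0,-0.26],"rotation": [0,0,0]},{"translation": [0,0,-0.32],"rotation": [0,0,0]},{"translation": [0,0,-0.37],"rotation": [0,0,0]},{"translation": [0,0,-0.41],"rotation": [0,0,0]},{"translation": [0,0,-0.435],"rotation": [0,0,0]},{"translation": [0,0,-0.45],"rotation": [0,0,0]}]'

```text
t: 22.75
eef_pos: [0.6042, 0.1371, 0.0459]
ee_rot: [-3.141, -0.002, -2.917]
force: [0.2, 0.5, -0.5]
width: 0.0439
gripper_force: 20.0
```

>>> apply_moves --steps '[{"translation": [0,0,-0.002],"rotation": [0,0,0]},{"translation": [0,0,-0.004],"rotation": [0,0,0]},{"translation": [0,0,-0.006],"rotation": [0,0,0]},{"translation": [0,0,-0.008],"rotation": [0,0,0]},{"translation": [0,0,-0.01],"rotation": [0,0,0]},{"translation": [0,0,-0.012],"rotation": [0,0,0]},{"translation": [0,0,-0.014],"rotation": [0,0,0]},{"translation": [0,0,-0.016],"rotation": [0,0,0]},{"translation": [0,0,-0.016],"rotation": [0,0,0]},{"translation": [0,0,-0.016],"rotation": [0,0,0]}]'

```text
t: 23.58
eef_pos: [0.6048, 0.1381, 0.0436]
ee_rot: [3.142, 0.0, -2.917]
force: [-0.8, 0.0, 2.6]
width: 0.0436
gripper_force: 20.0
```

>>> apply_moves --steps '[{"translation": [0,0,0],"rotation": [0,0,0]},{"translation": [0,0,0],"rotation": [0,0,0]},{"translation": [0,0,0],"rotation": [0,0,0]},{"translation": [0,0,0],"rotation": [0,0,0]},{"translation": [0,0,0],"rotation": [0,0,0]},{"translation": [0,0,0],"rotation": [0,0,0]},{"translation": [0,0,0.02],"rotation": [0,0,0]},{"translation": [0,0,0.06],"rotation": [0,0,0]},{"translation": [0,0,0.12],"rotation": [0,0,0]},{"translation": [0,0,0.2],"rotation": [0,0,0]}]' --jaw -0.3

```text
t: 24.42
eef_pos: [0.604, 0.1377, 0.0936]
ee_rot: [-3.141, -0.002, -2.917]
force: [0.6, -0.4, -0.4]
width: 0.057
gripper_force: 0.0
```

>>> apply_moves --steps '[{"translation": [0,0,0.08],"rotation": [0,0,0]},{"translation": [0,0,0.16],"rotation": [0,0,0]},{"translation": [0,-0.03,0.22],"rotation": [0,0,0]},{"translation": [0.01,-0.1,0.26],"rotation": [0,0,0]},{"translation": [0.03,-0.2,0.28],"rotation": [0,0,0]},{"translation": [0.05,-0.3,0.28],"rotation": [0,0,0]},{"translation": [0.07,-0.4,0.28],"rotation": [0,0,0]},{"translation": [0.09,-0.5,0.28],"rotation": [0,0,0]},{"translation": [0.105,-0.6,0.28],"rotation": [0,0,0]},{"translation": [0.12,-0.7,0.28],"rotation": [0,0,0]}]'

```text
t: 25.25
eef_pos: [0.6349, -0.0382, 0.1646]
ee_rot: [-3.141, 0.001, -2.917]
force: [0.5, 0.5, 0.8]
width: 0.0568
gripper_force: 0.0
```

>>> apply_moves --steps '[{"translation": [0.02,-0.09,0],"rotation": [0,0,0]},{"translation": [0.03,-0.18,0],"rotation": [0,0,0]},{"translation": [0.05,-0.27,0],"rotation": [0,0,0]},{"translation": [0.06,-0.35,0],"rotation": [0,0,0]},{"translation": [0.07,-0.43,0],"rotation": [0,0,0]},{"translation": [0.08,-0.5,0],"rotation": [0,0,0]},{"translation": [0.09,-0.55,0],"rotation": [0,0,0]},{"translation": [0.1,-0.572,0],"rotation": [0,0,0]},{"translation": [0.104,-0.578,0],"rotation": [0,0,0]},{"translation": [0.104,-0.578,0],"rotation": [0,0,0]}]' --jaw -0.6

```text
t: 26.08
eef_pos: [0.6609, -0.1814, 0.1634]
ee_rot: [3.142, 0.0, -2.917]
force: [1.0, 0.4, -0.2]
width: 0.0699
gripper_force: 0.0
```

>>> apply_moves --steps '[{"translation": [0,0,-0.03],"rotation": [0,0,0]},{"translation": [0,0,-0.09],"rotation": [0,0,0]},{"translation": [0,0,-0.16],"rotation": [0,0,0]},{"translation": [0,0,-0.23],"rotation": [0,0,0]},{"translation": [0,0,-0.3],"rotation": [0,0,0]},{"translation": [0,0,-0.36],"rotation": [0,0,0]},{"translation": [0,0,-0.42],"rotation": [0,0,0]},{"translation": [0,0,-0.47],"rotation": [0,0,0]},{"translation": [0,0,-0.5],"rotation": [0,0,0]},{"translation": [0,0,-0.515],"rotation": [0,0,0]}]'

```text
t: 26.92
eef_pos: [0.66, -0.1809, 0.0331]
ee_rot: [3.141, -0.002, -2.916]
force: [0.4, 0.5, -0.5]
width: 0.0703
gripper_force: 0.0
```

>>> apply_moves --steps '[{"translation": [0,0,0],"rotation": [0,0,0]},{"translation": [0,0,0],"rotation": [0,0,0]},{"translation": [0,0,0],"rotation": [0,0,0]},{"translation": [0,0,0],"rotation": [0,0,0]},{"translation": [0,0,0],"rotation": [0,0,0]},{"translation": [0,0,0],"rotation": [0,0,0]},{"translation": [0,0,0],"rotation": [0,0,0]},{"translation": [0,0,0],"rotation": [0,0,0]},{"translation": [0,0,0],"rotation": [0,0,0]},{"translation": [0,0,0],"rotation": [0,0,0]}]' --jaw 1 --newtons 20

```text
t: 27.75
eef_pos: [0.6612, -0.1816, 0.0354]
ee_rot: [-3.141, 0.001, -2.917]
force: [-0.7, 0.4, 5.9]
width: 0.0432
gripper_force: 20.0
```

>>> apply_moves --steps '[{"translation": [0,0,0.01],"rotation": [0,0,0]},{"translation": [0,0,0.03],"rotation": [0,0,0]},{"translation": [0,0,0.08],"rotation": [0,0,0]},{"translation": [0,0,0.15],"rotation": [0,0,0]},{"translation": [0,0,0.23],"rotation": [0,0,0]},{"translation": [0,0,0.31],"rotation": [0,0,0]},{"translation": [0,0,0.38],"rotation": [0,0,0]},{"translation": [0,0,0.44],"rotation": [0,0,0]},{"translation": [0,0,0.48],"rotation": [0,0,0]},{"translation": [0,0,0.5],"rotation": [0,0,0]}]'

```text
t: 28.58
eef_pos: [0.6613, -0.1816, 0.1619]
ee_rot: [-3.141, 0.002, -2.917]
force: [-0.5, 0.5, -2.2]
width: 0.0435
gripper_force: 20.0
```

>>> apply_moves --steps '[{"translation": [-0.01,0.03,0],"rotation": [0,0,0]},{"translation": [-0.03,0.09,0],"rotation": [0,0,0]},{"translation": [-0.06,0.18,0],"rotation": [0,0,0]},{"translation": [-0.09,0.27,0],"rotation": [0,0,0]},{"translation": [-0.12,0.36,0],"rotation": [0,0,0]},{"translation": [-0.15,0.45,0],"rotation": [0,0,0]},{"translation": [-0.18,0.54,0],"rotation": [0,0,0]},{"translation": [-0.21,0.63,0],"rotation": [0,0,0]},{"translation": [-0.24,0.72,0],"rotation": [0,0,0]},{"translation": [-0.275,0.81,0],"rotation": [0,0,0]}]'

```text
t: 29.42
eef_pos: [0.5901, 0.0228, 0.1582]
ee_rot: [3.141, -0.002, -2.916]
force: [0.6, 0.6, -1.8]
width: 0.0437
gripper_force: 20.0
```

>>> apply_moves --steps '[{"translation": [-0.03,0.09,0],"rotation": [0,0,0]},{"translation": [-0.06,0.18,0],"rotation": [0,0,0]},{"translation": [-0.09,0.27,0],"rotation": [0,0,0]},{"translation": [-0.125,0.37,0],"rotation": [0,0,0]},{"translation": [-0.16,0.47,0],"rotation": [0,0,0]},{"translation": [-0.19,0.57,0],"rotation": [0,0,0]},{"translation": [-0.225,0.66,0],"rotation": [0,0,0]},{"translation": [-0.255,0.745,0],"rotation": [0,0,0]},{"translation": [-0.27,0.79,0],"rotation": [0,0,0]},{"translation": [-0.275,0.81,0],"rotation": [0,0,0]}]'

```text
t: 30.25
eef_pos: [0.5215, 0.2251, 0.1587]
ee_rot: [-3.141, -0.001, -2.915]
force: [0.6, -0.3, -2.1]
width: 0.0433
gripper_force: 20.0
```

>>> apply_moves --steps '[{"translation": [0,0,-0.03],"rotation": [0,0,0]},{"translation": [0,0,-0.08],"rotation": [0,0,0]},{"translation": [0,0,-0.14],"rotation": [0,0,0]},{"translation": [0,0,-0.2],"rotation": [0,0,0]},{"translation": [0,0,-0.26],"rotation": [0,0,0]},{"translation": [0,0,-0.32],"rotation": [0,0,0]},{"translation": [0,0,-0.37],"rotation": [0,0,0]},{"translation": [0,0,-0.41],"rotation": [0,0,0]},{"translation": [0,0,-0.435],"rotation": [0,0,0]},{"translation": [0,0,-0.45],"rotation": [0,0,0]}]'

```text
t: 31.08
eef_pos: [0.5229, 0.2226, 0.0459]
ee_rot: [-3.141, -0.001, -2.918]
force: [-0.1, 0.5, -1.8]
width: 0.0432
gripper_force: 20.0
```

>>> apply_moves --steps '[{"translation": [0,0,-0.002],"rotation": [0,0,0]},{"translation": [0,0,-0.004],"rotation": [0,0,0]},{"translation": [0,0,-0.006],"rotation": [0,0,0]},{"translation": [0,0,-0.008],"rotation": [0,0,0]},{"translation": [0,0,-0.01],"rotation": [0,0,0]},{"translation": [0,0,-0.012],"rotation": [0,0,0]},{"translation": [0,0,-0.014],"rotation": [0,0,0]},{"translation": [0,0,-0.016],"rotation": [0,0,0]},{"translation": [0,0,-0.016],"rotation": [0,0,0]},{"translation": [0,0,-0.016],"rotation": [0,0,0]}]'

```text
t: 31.92
eef_pos: [0.5233, 0.2236, 0.0434]
ee_rot: [3.141, 0.0, -2.917]
force: [-2.2, -0.3, 2.9]
width: 0.0437
gripper_force: 20.0
```

>>> apply_moves --steps '[{"translation": [0,0,0],"rotation": [0,0,0]},{"translation": [0,0,0],"rotation": [0,0,0]},{"translation": [0,0,0],"rotation": [0,0,0]},{"translation": [0,0,0],"rotation": [0,0,0]},{"translation": [0,0,0],"rotation": [0,0,0]},{"translation": [0,0,0],"rotation": [0,0,0]},{"translation": [0,0,0.02],"rotation": [0,0,0]},{"translation": [0,0,0.06],"rotation": [0,0,0]},{"translation": [0,0,0.12],"rotation": [0,0,0]},{"translation": [0,0,0.2],"rotation": [0,0,0]}]' --jaw -0.3

```text
t: 32.75
eef_pos: [0.5227, 0.223, 0.0934]
ee_rot: [-3.141, -0.002, -2.917]
force: [1.3, -0.1, -0.2]
width: 0.0569
gripper_force: 0.0
```

>>> apply_moves --steps '[{"translation": [0,0,0.08],"rotation": [0,0,0]},{"translation": [0,0,0.17],"rotation": [0,0,0]},{"translation": [0,-0.03,0.26],"rotation": [0,0,0]},{"translation": [0,-0.1,0.34],"rotation": [0,0,0]},{"translation": [0,-0.2,0.4],"rotation": [0,0,0]},{"translation": [0,-0.3,0.44],"rotation": [0,0,0]},{"translation": [0,-0.4,0.45],"rotation": [0,0,0]},{"translation": [0,-0.5,0.45],"rotation": [0,0,0]},{"translation": [0,-0.6,0.45],"rotation": [0,0,0]},{"translation": [0,-0.7,0.45],"rotation": [0,0,0]}]'

```text
t: 33.58
eef_pos: [0.5231, 0.0473, 0.207]
ee_rot: [3.141, 0.002, -2.917]
force: [-0.4, 0.7, 0.7]
width: 0.0569
gripper_force: 0.0
```

>>> apply_moves --steps '[{"translation": [0,-0.1,0],"rotation": [0,0,0]},{"translation": [0,-0.2,0],"rotation": [0,0,0]},{"translation": [0,-0.3,0],"rotation": [0,0,0]},{"translation": [0,-0.4,0],"rotation": [0,0,0]},{"translation": [0,-0.5,0],"rotation": [0,0,0]},{"translation": [0,-0.6,0],"rotation": [0,0,0]},{"translation": [0,-0.7,0],"rotation": [0,0,0]},{"translation": [0,-0.8,0],"rotation": [0,0,0]},{"translation": [0,-0.87,0],"rotation": [0,0,0]},{"translation": [0,-0.9,0],"rotation": [0,0,0]}]'

```text
t: 34.42
eef_pos: [0.523, -0.1785, 0.2065]
ee_rot: [-3.141, 0.001, -2.918]
force: [-0.1, -0.1, -0.6]
width: 0.0571
gripper_force: 0.0
```

```bash
python3 - <<'E'
from h import *
a=grab_frame('top')[140:280,180:480];b=grab_frame('scene')[110:300,180:480]
r=lambda i:cv2.resize(i,None,fx=2,fy=1.75,interpolation=cv2.INTER_CUBIC)
cv2.imwrite('pics/end.png',np.vstack([r(a),r(b)]));print(get_state()['t'])
E
```

```text
34.5167
```

View pics/end.png

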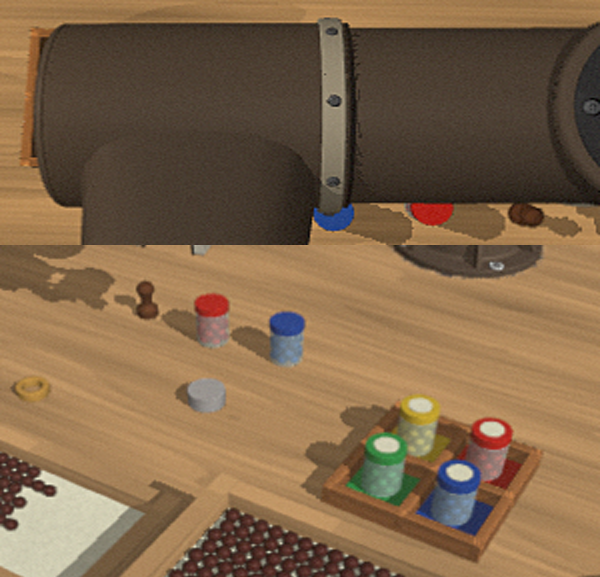

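In the scene view all four sealed jars stand upright on pads of their own colour, at crop positions (420,425), (490,450), (385,465) and (457,490). The plain red jar (212,320) and plain blue jar (287,338) still stand in place, and the arm is clear.

```bash
python3 -c "
from station import *
print(job_done())"
```

```text
the job is handed in; nothing more can be done
None
```

All four sealed jars now stand upright in the compartments matching their lid colours, the two plain jars were left where they stood, and the job was handed in at about 35 s of the 112 s limit.

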